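# Take the folding headset hook off its display desk and put it in its case

## Robot

A 6-joint arm with a two-finger parallel gripper is mounted at the origin on a cart in front of the work surface, level with it; the furniture and walls round the work are solid. World frame = base frame: x ahead of the robot, y to its left, z up, the work surface at z = 0. Lengths are in mm, angles in rad, forces in N, time in s.
With the tool pointing down it reaches from about 350 to 975 mm from the base axis. Payload 7.1 kg.
Tool frame: the origin (TCP) lies between the finger pads; the fingertips stand 14 mm ahead of it and the grasp point (between the pads) lies 5 mm behind it; z points along the fingers, y is the line along which they close (so a half turn about z gives the same grasp; the last joint's range is limited). The gripper opens to 88 mm and grips with 3 to 60 N. Pads are 20 mm wide; open, the fingers measure 115 mm over their backs; the gripper's body (75 mm by 178 mm) begins 61 mm behind the grasp point.
Start: joints at [-1.13, 0.423, 1.63, -0, 1.089, -0.019], TCP at [277.37, -560.063, 236.675] pointing down, gripper open.
Joint ranges: [-3, 3], [-0.9, 2.11], [0.09, 2.58], [-1.31, 4.45], [0.11, 2.69], [-2.54, 2.54]. Speed limits (rad/s): [2.39, 2.39, 3.01, 3.14, 3.14, 3.14].

## Interface

Orientations are given as a rotation vector (axis times angle).
In Python, from workcell import ctrl gives the robot as it stands. The module is installed in compiled form; this text tells all that it offers.
- The arm moves only by the tool servo_tool, never from a script. Its argument "plan" is a list of rows, each a list of 3 entries, a list of its own where there are three numbers: the closure, from 0 (fully open) to 1 (shut), then the shift along the world's x, y, z in mm, then the turn about the world's z in degrees. In form: [[hand, [x, y, z], yaw], ...]. A call has 1 to 10 rows; each row is the pose to reach, as a shift and turn from the pose commanded when the call began; what a row does not reach only later rows make up. A row lasts 1/12 s, in which the tool goes at most 41.7 mm and 7.16 degrees, less where a joint would pass 70% of its speed; a pose out of reach is approached as far as the arm can. A call with a gripper value outside its range is refused whole. The fingers move at their own pace and stop on an object; the grip force is fixed at half the most. Time passes only in rows, so rows that repeat a pose let the fingers close. It gives the time, the measured TCP pose, the force, the opening and the grip force at its end, in the units of the state.
- ctrl.get_obs(): the state, without advancing time (a new reading comes with each control period).
- ctrl.get_image(name): name is "scene" or "top" or "wrist"; returns the picture (420x560x3 uint8, blue, green, red); there is no depth.
- ctrl.camera_info(name): a dict with "fovy" (degrees; the focal length in pixels is half the picture's height over the tangent of half this angle, whatever the lens; pixels are square), "cx", "cy" (the principal point, pixels), "rvec" (rotation vector, rad) and "tvec" (3), from world to camera coordinates, as OpenCV has them; the wrist camera has in their place "T_tool_cam" (4x4, takes a point from camera to tool coordinates, whose origin is the TCP and whose axes are the flange's). Camera axes: x right, y down, z forward; pixel columns grow to the right and rows downward; lengths in mm; the calibration is good to about 2 mm. A picture is of the moment at which its call begins: read the wrist's pose just before it. camera_info takes no time and is no camera call.
- ctrl.close_job(): hands the job in; it is judged then, once.
The state is a dict: "t": time; "qpos": joint angles; "qvel": joint speeds; "joint_torque": joint torques, N m; "ee_pos": TCP position; "orientation": TCP orientation; "ft_force": force on the tool from outside, world axes, zero at the start; "moment": the same for the moment, N m; "width": finger opening in mm; "grasp_force": force on a finger pad.
Only numpy, scipy, OpenCV 4.12 (cv2) and the standard library are available. Lean on these libraries where they do the work, as an engineer would, in place of code of your own. Each camera call takes 0.05 s, during which the arm holds its last target. There are 200 camera calls.

## Task

Take the steel folding headset hook down from the sloping display desk, where it hangs by a keyhole on a headed stud: slide it up the slope until the wide end of the keyhole is at the stud, then lift it off. Lay it gently, plate down and flat, on the floor of its open wooden case (the half with the higher walls, not the lid), and leave its hook arm folded flat against the plate so that the case could be shut. Leave the other things on the table where they stand.

Things in the scene. Friction and masses are not known exactly. Their poses are not given: they have to be found in the camera images.
- desk: Fixed wooden display desk, 150 mm wide, 180 mm deep, left or right of the middle. Origin: centre of its underside, z up. Its panel (200 mm along the slope, 150 mm wide) rises towards the desk's +x (away from the robot) at 0.61 rad (35 deg) from level; the centre of its face is 80 mm above the origin. A headed brass stud stands square out of the face; an 8 mm high lip runs along the lower edge.
- stud (a point): Foot of the brass stud, on the panel face. Shank 7 mm diameter; head 16 mm diameter, its underside 10 mm and its top 14.5 mm out from the face.
- hanger: Folding headset hook, loose, about 0.25 kg: steel plate 140 x 54 x 6 mm with keyhole, hinge block and folding arm. Origin: centre of the plate's underside (against the panel). x along the plate, up the slope while hung; z square out of the panel. Hung, the stud is in the narrow slot at x = +51 mm: slide the plate 29 mm along +x, flat on the panel, then lift it over 15 mm along z.
- hanger_grip (a point): Centre of the hinge block, on the hinge axis (hanger frame -8, 0, 18 mm). The block, two dark steel cheeks standing on the plate, is 26 mm wide in y, 24 mm long in x, and reaches from z = 6 to 28 mm: the place to grip, fingers closing along y. Axes as the hanger's.
- keyhole (a point): Centre of the keyhole's wide end, on the plate's underside (hanger frame 22, 0, 0 mm). The wide end is an octagon 22 mm across flats; the slot, 10 mm wide, runs from it along +x to x = +55 mm in the hanger frame. Under the stud head the plate has 4 mm of play off the panel.
- hook (a joint): Angle of the hook arm: 0 = folded flat over the plate (hard stop), pointing to the plate's -x; grows as it swings out about the y axis through hanger_grip, up to 1.4 rad. Starts at 0.6 to 1.0 rad; light friction (0.03 N m) keeps it where it is left. Pressing it square to the plate with closed fingertips 32 mm from the hinge (hanger x = -40 mm) folds it.
- hook_tip (a point): End of the hook arm on its centre line. Arm 60 mm long from the hinge axis, 12 mm wide, 10 mm thick; folded, its outer face is 23 mm above the plate's underside, and a lip at the tip, 8 mm long in x, rises 8 mm more.
- case: Fixed open wooden case, outside 174 x 100 x 24 mm, walls and floor 5 mm thick (inside 164 x 90 mm, 19 mm deep). Origin: centre of its underside; long side along x. Its lid, 18 mm high and as long and wide, lies open beside it on the -y side (centre y = -103 mm) and is not the place for the hook. The hook may lie either way round.
- case_in (a point): Centre of the case's inner floor, 5 mm above the table; axes as the case's. Tall fixed radio equipment stands close behind the right-hand place (from about x = 0.66 m): turn the hook level on the robot's side of it.
- valve_carton: Bystander: upright orange carton 35 x 34 x 75 mm, origin under its centre.
- egg_insulator: Bystander: white ceramic insulator 32 mm diameter, 41 mm tall, origin under its centre.
- stamp: Bystander: wooden hand stamp 22 x 50 x 55 mm, origin under its centre.
There are look-alikes about, which are no part of the job. Several things have the shape of the hanger; the one meant has the colours described above.

How it is judged:
By the outcome, as a careful person would: the job done as asked, in the order asked, and still so for the second after the job is handed in, with the robot touching nothing.
It also fails if it takes over 48 s, if anything falls off the work surface, if the arm or the gripper's body presses on something with over 40 N, if the wrist force passes 120 N, or if a joint passes its speed limit or range.

## Working session

There is one attempt and no reset: what is moved stays moved. The work goes in short steps, Python scripts to look and compute and a tool call to move; the robot and the scene stay as the last step left them, time stands still between calls to the robot, and variables do not carry over. Pictures are saved under pics/ and viewed, at most 10 in all, crops included, and the job is handed in when it is done.

Besides the shell and the picture viewer there is one more tool, called after "Emit:" by a JSON object that holds its "api" and its "payload". servo_tool: Moves the arm, as the interface text tells. Its arguments: {"type":"object","properties":{"plan":{"type":"array"}},"required":["plan"]}

```bash
mkdir -p pics; python3 - <<'E'
from workcell import ctrl
import cv2
for n in("scene","top"):
    im=ctrl.get_image(n); cv2.imwrite(f"pics/{n}0.png",im)
    print(n,ctrl.camera_info(n))
print(ctrl.camera_info("wrist")); print(ctrl.get_obs())
E
```

```text
scene {'fovy': 52.54121620767364, 'cx': 273.29243036417665, 'cy': 205.2054227337706, 'rvec': array([ 0.98135255, -2.51660003,  0.99568741]), 'tvec': array([449.21757021, 259.80198038, 919.9024263 ])}
top {'fovy': 44.128302532166686, 'cx': 287.432609386896, 'cy': 208.42658104264873, 'rvec': array([ 2.15946546, -2.14918531,  0.19366797]), 'tvec': array([  86.77690303,  532.24694278, 1452.38086177])}
{'fovy': 58.33527453231941, 'cx': 281.1849053610683, 'cy': 211.38597995713283, 'T_tool_cam': array([[ 7.58846845e-04, -9.66506362e-01, -2.56641532e-01,
         6.91678219e+01],
       [ 9.99999679e-01,  6.67760230e-04,  4.42064421e-04,
         4.36447521e-01],
       [-2.55883067e-04, -2.56641785e-01,  9.66506559e-01,
        -1.48108617e+02],
       [ 0.00000000e+00,  0.00000000e+00,  0.00000000e+00,
         1.00000000e+00]])}
{'t': 0.1, 'qpos': array([-1.12998861e+00,  4.23765380e-01,  1.63059097e+00,  2.11970229e-05,
        1.08861637e+00, -1.90039341e-02]), 'qvel': array([ 0.00072894,  0.00084214, -0.00171004, -0.0006859 , -0.00064598,
        0.00085192]), 'joint_torque': array([-1.97007270e-03, -5.45615888e+01, -2.74328220e+01,  6.44406443e-02,
        1.87510526e-02, -5.24629547e-05]), 'ee_pos': array([ 277.18363843, -559.63930753,  235.98770806]), 'orientation': array([-3.05761632e+00, -7.15600960e-01,  4.24791822e-04]), 'ft_force': array([-0.09698069,  0.437707  , -0.27523307]), 'moment': array([-0.05480957, -0.01582322,  0.0566992 ]), 'grasp_force': 0.0, 'width': 87.98662641416475}
```

View pics/scene0.png

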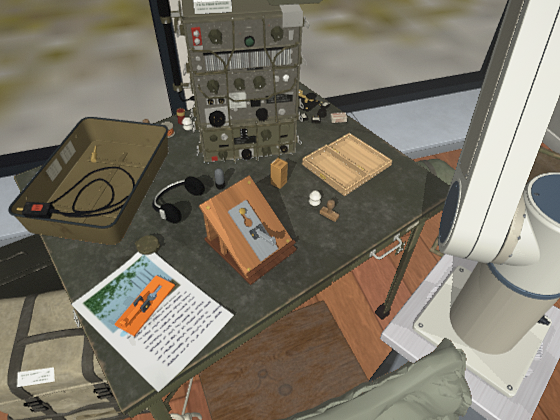

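View pics/top0.png

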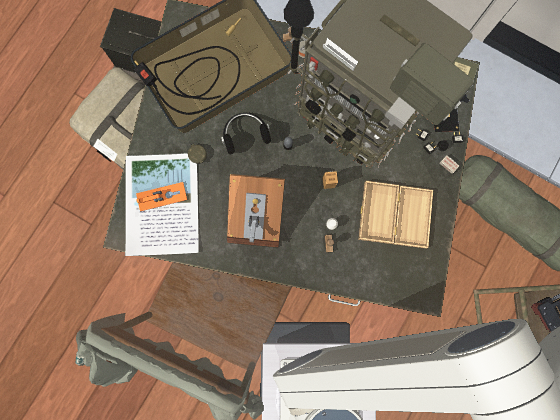

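```bash
python3 - <<'E'
import cv2,numpy as np
t=cv2.imread("pics/top0.png");s=cv2.imread("pics/scene0.png")
a=cv2.resize(t[165:260,215:295],None,fx=5,fy=5,interpolation=cv2.INTER_CUBIC)
b=cv2.resize(t[165:260,350:440],None,fx=4.4,fy=5,interpolation=cv2.INTER_CUBIC)
cv2.imwrite("pics/c1.png",np.hstack([a,b]))
c=cv2.resize(s[170:285,195:305],None,fx=5,fy=5,interpolation=cv2.INTER_CUBIC)
cv2.imwrite("pics/c2.png",c)
E
```

```text
(no output)
```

View pics/c1.png

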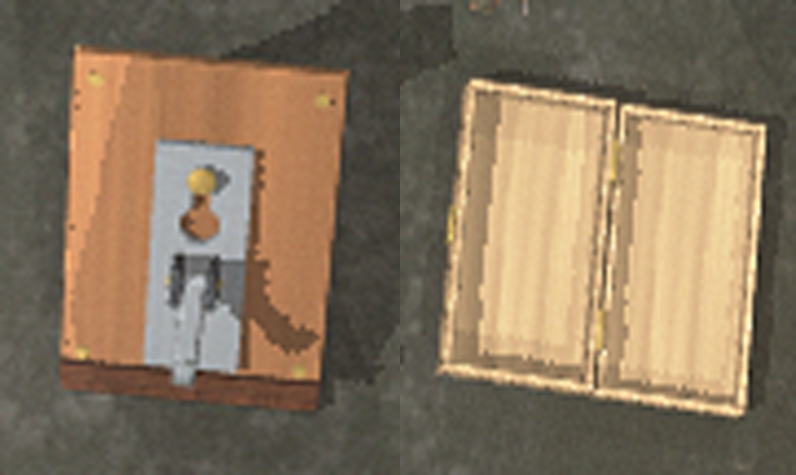

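View pics/c2.png

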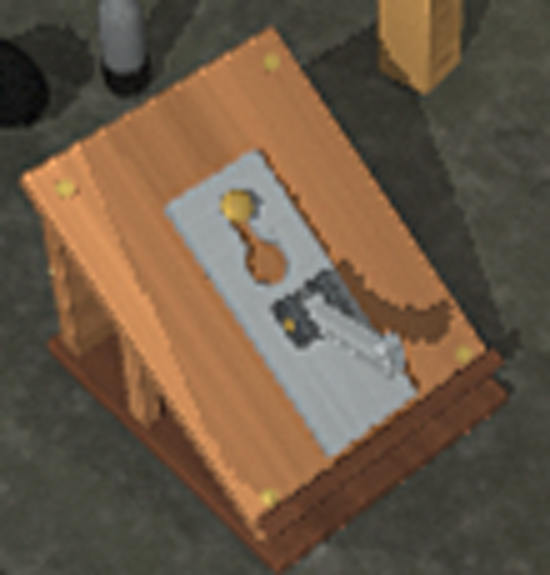

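```bash
cat > h.py <<'E'
import numpy as np, cv2
from scipy.optimize import least_squares
from scipy.spatial.transform import Rotation as R
from workcell import ctrl
def cam(name,obs=None):
    i=ctrl.camera_info(name); f=210/np.tan(np.radians(i["fovy"]/2)); K=np.array([[f,0,i["cx"]],[0,f,i["cy"]],[0,0,1]])
    if name=="wrist":
        T=np.eye(4);T[:3,:3]=R.from_rotvec(obs["orientation"]).as_matrix();T[:3,3]=obs["ee_pos"]
        M=np.linalg.inv(T@i["T_tool_cam"]); return K,M[:3,:3],M[:3,3]
    return K,R.from_rotvec(i["rvec"]).as_matrix(),np.array(i["tvec"])
def proj(c,P):
    K,Rm,t=c; p=(np.atleast_2d(P)@Rm.T+t)@K.T; return p[:,:2]/p[:,2:]
def rz(a): return R.from_euler("z",a).as_matrix()
S=R.from_euler("y",-0.6109).as_matrix()   # panel frame -> desk frame
def panel(d,P): # d=x,y,yaw ; P in panel frame (origin face centre)
    return (np.atleast_2d(P)@S.T+[0,0,80])@rz(d[2]).T+[d[0],d[1],0]
def hang(d,h,P): # h = stud x,y on panel, yaw of plate
    return panel(d,(np.atleast_2d(P)-[51,0,0])@rz(h[2]).T+[h[0],h[1],0])
def case(d,P): return np.atleast_2d(P)@rz(d[2]).T+[d[0],d[1],0]
E
python3 - <<'E'
from h import *
T=cam("top");C=cam("scene")
un=lambda p,s,o:(np.array(p)+.5)/s-.5+o
tp=un([[77,47],[348,72]],5,[215,165]); ts=un([[202,181]],5,[215,165]); th=un([[157,142],[255,150],[145,365]],5,[215,165])
sp=un([[272,30],[25,178]],5,[195,170]); ss=un([[238,206]],5,[195,170]); sh=un([[260,150],[168,207],[415,393],[333,452]],5,[195,170])
PP=[[100,75,0],[100,-75,0]]
def res(v):
    d=v[:3];h=v[3:6]
    hd=panel(d,[h[0],h[1],14.5])
    return np.r_[(proj(T,panel(d,PP))-tp).ravel(),(proj(T,hd)-ts).ravel(),(proj(T,hang(d,h,[[70,27,6],[70,-27,6],[-70,27,6]]))-th).ravel(),
     (proj(C,panel(d,PP[::-1]))-sp).ravel(),(proj(C,hd)-ss).ravel(),(proj(C,hang(d,h,[[70,-27,6],[70,27,6],[-70,-27,6],[-70,27,6]]))-sh).ravel()]
r=least_squares(res,[550,150,0,40,0,0],x_scale=[50,50,.1,20,20,.1],loss="soft_l1"); d=r.x[:3];h=r.x[3:]
print("desk",r.x.round(3)); print(r.fun.reshape(-1,2).round(1).tolist())
print("grip",hang(d,h,[-8,0,18]).round(1),"stud",panel(d,[h[0],h[1],0]).round(1))
tc=un([[70,82],[40,372],[217,102],[195,385],[366,125],[345,413]],[4.4,5],[350,165])
CP=[[87,50,24],[-87,50,24],[87,-50,24],[-87,-50,24],[87,-153,18],[-87,-153,18]]
r=least_squares(lambda v:(proj(T,case(v,CP))-tc).ravel(),[550,-150,0],x_scale=[50,50,.1])
print("case",r.x.round(3),r.fun.reshape(-1,2).round(1).tolist())
print(proj(C,case(r.x,CP)).round().tolist())
E
```

```text
desk [ 5.21563e+02  1.82595e+02 -8.00000e-02  3.34350e+01 -3.64000e-01
 -6.00000e-03]
[[-1.1, 0.3], [-0.1, 0.1], [-0.2, 0.3], [-0.3, -0.4], [-0.3, -0.2], [-0.6, -0.6], [0.3, -1.3], [-0.1, -0.7], [0.8, -0.1], [-0.5, -0.3], [0.2, -0.5], [0.8, 0.0], [0.3, 0.7]]
grip [[490.4 185.1  80.1]] stud [[548.8 180.   99.2]]
case [ 5.27317e+02 -1.79499e+02 -1.19000e-01] [[-0.3, -0.7], [0.6, -0.3], [-0.1, -0.5], [-0.4, 1.4], [0.0, -0.4], [0.1, 0.3]]
[[303.0, 158.0], [346.0, 190.0], [327.0, 144.0], [370.0, 174.0], [349.0, 133.0], [393.0, 160.0]]
```

Emit:
{"api": "servo_tool", "payload": {"plan": [[0,[30,37,0],-6],[0,[45,74,0],-12],[0,[60,112,0],-18],[0,[70,150,0],-24],[0,[80,190,0],-30.9],[0,[90,230,0],-30.9],[0,[100,270,0],-30.9],[0,[110,310,0],-30.9],[0,[120,350,0],-30.9],[0,[130,390,0],-30.9]]}}

```text
t: 0.93
ee_pos: [407.2, -168.1, 236.6]
orientation: [-3.139, 0.126, 0.0]
ft_force: [1.8, -0.2, 0.7]
width: 88.0
grasp_force: 0.0
```

Emit:
{"api": "servo_tool", "payload": {"plan": [[0.5,[9,39,0],0],[0.5,[18,78,0],0],[0.5,[27,117,0],0],[0.5,[36,156,0],0],[0.5,[45,195,0],0],[0.5,[55,234,0],0],[0.5,[64,273,0],0],[0.5,[73,312,0],0],[0.5,[83,353,0],0],[0.5,[83,353,0],0]]}}

```text
t: 1.77
ee_pos: [491.9, 188.8, 236.8]
orientation: [-3.137, 0.118, -0.003]
ft_force: [0.3, 0.3, -0.1]
width: 44.2
grasp_force: 0.0
```

```bash
python3 - <<'E'
from h import *
o=ctrl.get_obs(); im=ctrl.get_image("wrist"); np.save("o1.npy",o,allow_pickle=True)
print(o["ee_pos"],o["orientation"],o["width"])
d=[521.563,182.595,-.08];h=[33.435,-.364,-.006]
c=cam("wrist",o)
for p in list(hang(d,h,[[70,27,6],[70,-27,6],[-70,27,6],[-70,-27,6],[-8,0,18],[22,0,6]]))+list(panel(d,[[h[0],h[1],14.5]])):
    q=proj(c,p)[0]; print(q.round(1)); cv2.circle(im,tuple(int(round(x)) for x in q),3,(0,0,255),1)
cv2.imwrite("pics/w1.png",im)
E
```

```text
[491.88702591 188.7950381  236.83015777] [-3.13697962  0.11806868 -0.00314114] 44.16598025802446
[248.2 111.4]
[326.  112.2]
[256.4 232.9]
[311.6 233.5]
[285.2 199.9]
[285.8 163.2]
[286.6 141.2]
```

View pics/w1.png

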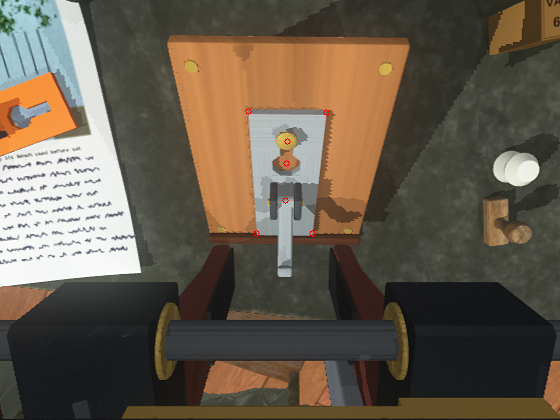

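Emit:
{"api": "servo_tool", "payload": {"plan": [[0.5,[0,2,-35],-0.3],[0.5,[-1,2,-70],-0.3],[0.5,[-1,2,-105],-0.3],[0.5,[-1,2,-125],-0.3],[0.5,[-1,2,-137],-0.3],[0.5,[-1,2,-143],-0.3],[0.5,[-1,2,-148],-0.3],[0.5,[-1,2,-148],-0.3]]}}

```text
t: 2.48
ee_pos: [489.1, 184.3, 88.3]
orientation: [3.138, -0.134, -0.001]
ft_force: [0.2, 0.5, -0.5]
width: 44.1
grasp_force: 0.0
```

```bash
python3 - <<'E'
from h import *
o=ctrl.get_obs(); im=ctrl.get_image("wrist"); print(o["ee_pos"],o["orientation"],o["ft_force"])
im2=ctrl.get_image("scene")[150:300,180:320]
cv2.imwrite("pics/w2.png",np.hstack([cv2.resize(im,None,fx=.71,fy=1),cv2.resize(im2,None,fx=2.8,fy=2.8)]))
E
```

```text
[489.12030433 184.25916241  88.31035427] [ 3.13832925e+00 -1.34197814e-01 -1.32933850e-03] [ 0.1560996   0.48053152 -0.51117882]
```

View pics/w2.png

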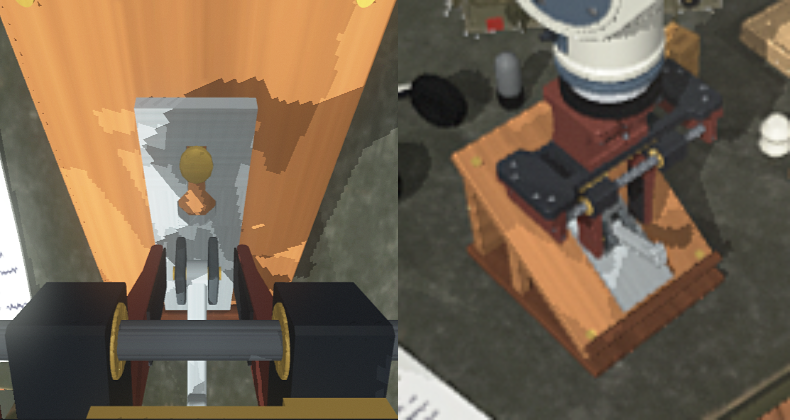

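Emit:
{"api": "servo_tool", "payload": {"plan": [[1,[0,0,0],0],[1,[0,0,0],0],[1,[0,0,0],0],[1,[0,0,0],0],[1,[0,0,0],0],[1,[0,0,0],0]]}}

```text
t: 3.08
ee_pos: [489.7, 185.1, 89.3]
orientation: [-3.138, 0.133, -0.001]
ft_force: [-0.7, 0.8, 6.7]
width: 25.8
grasp_force: 30.0
```

Emit:
{"api": "servo_tool", "payload": {"plan": [[1,[-0.5,0,1],0],[1,[3,-0.3,3.4],0],[1,[6.5,-0.6,5.8],0],[1,[10,-0.9,8.2],0],[1,[13.5,-1.2,10.6],0],[1,[17,-1.5,13],0],[1,[20,-1.8,15.2],0],[1,[23,-2,17.5],0],[1,[23,-2,17.5],0],[1,[23,-2,17.5],0]]}}

```text
t: 3.92
ee_pos: [512.6, 182.9, 106.3]
orientation: [-3.139, 0.133, -0.0]
ft_force: [-0.4, -0.2, -2.1]
width: 25.9
grasp_force: 30.0
```

```bash
python3 - <<'E'
from h import *
o=ctrl.get_obs(); im=ctrl.get_image("wrist"); print(o["ee_pos"],o["ft_force"],o["moment"],o["width"])
cv2.imwrite("pics/w3.png",cv2.resize(im[60:320,150:410],None,fx=2,fy=2))
E
```

```text
[512.55801122 182.9007011  106.28379992] [-0.41454455 -0.24980625 -2.06904611] [0.021292   0.0526367  0.03783564] 25.918068900766936
```

View pics/w3.png

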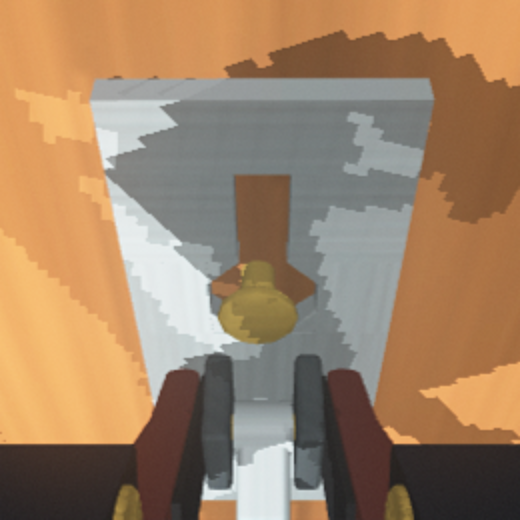

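```bash
python3 - <<'E'
from h import *
o=ctrl.get_obs(); c=cam("wrist",o)
d=[521.563,182.595,-.08];h=[33.435,-.364,-.006]
n=S@[0,0,1]; 
st=panel(d,[[h[0],h[1],0],[h[0],h[1],10],[h[0],h[1],14.5]]); print("stud foot, head",proj(c,st).round(1))
for s in(25,27,29,31): print(s,proj(c,hang(d,[h[0]+s,h[1],h[2]],[[22,0,7],[22,11.9,7],[70,27,7],[70,-27,7],[22,-11.9,7]])).round(1).tolist())
E
```

```text
stud foot, head [[278.6 192.2]
 [278.6 210.3]
 [278.6 219. ]]
25 [[278.3, 211.0], [249.7, 211.0], [193.1, 113.9], [362.3, 114.0], [306.8, 211.0]]
27 [[278.2, 207.9], [249.4, 207.9], [192.0, 108.6], [363.3, 108.7], [307.0, 207.9]]
29 [[278.2, 204.7], [249.0, 204.7], [190.8, 103.1], [364.4, 103.2], [307.3, 204.7]]
31 [[278.1, 201.4], [248.7, 201.4], [189.6, 97.4], [365.5, 97.6], [307.5, 201.4]]
```

Emit:
{"api": "servo_tool", "payload": {"plan": [[1,[0.8,0.7,0.6],0],[1,[-0.8,0.9,2.8],0],[1,[-2.6,1.0,5.4],0],[1,[-4.4,1.2,8],0],[1,[-6.2,1.4,10.6],0],[1,[-8,1.6,13.2],0],[1,[-10,1.7,16],0],[1,[-12,1.8,19],0],[1,[-14,2,24],0],[1,[-14,2,24],0]]}}

```text
t: 4.8
ee_pos: [498.4, 185.1, 131.1]
orientation: [-3.138, 0.133, -0.001]
ft_force: [0.5, -0.2, -1.2]
width: 25.7
grasp_force: 30.0
```

Emit:
{"api": "servo_tool", "payload": {"plan": [[1,[-1,0,30],0],[1,[-1,-20,45],0],[1,[-1,-55,45],-0.5],[1,[-1,-92,45],-1],[1,[-1,-130,45],-1.9],[1,[-1,-168,45],-1.9],[1,[-1,-206,45],-1.9],[1,[-1,-244,45],-1.9],[1,[-1,-282,45],-1.9],[1,[-1,-320,45],-1.9]]}}

```text
t: 5.63
ee_pos: [497.1, -137.0, 175.4]
orientation: [3.136, -0.185, 0.001]
ft_force: [1.2, 1.2, -2.8]
width: 26.1
grasp_force: 30.0
```

Emit:
{"api": "servo_tool", "payload": {"plan": [[1,[0,-25,0],0],[1,[0,-41,0],0],[1,[0,-41,-20],0],[1,[0,-41,-40],0],[1,[0,-41,-60],0],[1,[0,-41,-75],0],[1,[0,-41,-85],0],[1,[0,-41,-85],0],[1,[0,-41,-85],0],[1,[0,-41,-85],0]]}}

```text
t: 6.47
ee_pos: [498.0, -176.2, 91.0]
orientation: [3.136, -0.185, 0.002]
ft_force: [0.3, -0.8, -1.9]
width: 25.8
grasp_force: 30.0
```

```bash
python3 - <<'E'
from h import *
o=ctrl.get_obs(); im=ctrl.get_image("wrist"); print(o["ee_pos"],o["orientation"],o["ft_force"],o["moment"],o["width"])
c=cam("wrist",o); d=[527.317,-179.499,-.119]
for p in proj(c,case(d,[[87,50,24],[87,-50,24],[-87,50,24],[-87,-50,24]])): cv2.circle(im,tuple(int(round(x)) for x in p),4,(0,0,255),1)
# hanger held, pitch .611, hinge at tcp+(.7,0,-9.2)
hg=o["ee_pos"]+[.7,0,-9.2]
for p in proj(c,(np.array([[70,27,6],[70,-27,6],[-70,27,6],[-70,-27,6]])-[-8,0,18])@S.T@rz(-.119).T+hg): cv2.circle(im,tuple(int(round(x)) for x in p),4,(255,0,0),1)
s=ctrl.get_image("scene")[90:240,260:410]
cv2.imwrite("pics/w4.png",np.hstack([cv2.resize(im,None,fx=.67,fy=1),cv2.resize(s,None,fx=2.8,fy=2.8)]))
E
```

```text
[ 498.02325375 -176.24230767   90.9603513 ] [ 3.13577565e+00 -1.84947901e-01  1.93745566e-03] [ 0.26131425 -0.84577499 -1.8733143 ] [0.07640703 0.03169593 0.03715628] 25.766703914650762
```

View pics/w4.png

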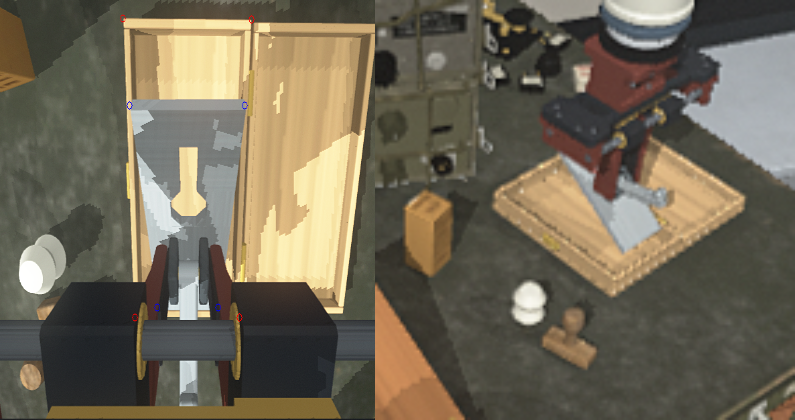

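Emit:
{"api": "servo_tool", "payload": {"plan": [[1,[0,0,-10],0],[1,[0,0,-18],0],[1,[0,0,-23],0],[1,[0,0,-26],0],[1,[0,0,-28],0],[1,[0,0,-28],0]]}}

```text
t: 7.07
ee_pos: [498.2, -176.3, 62.2]
orientation: [3.136, -0.185, 0.002]
ft_force: [0.5, -0.4, 1.4]
width: 25.9
grasp_force: 30.0
```

Emit:
{"api": "servo_tool", "payload": {"plan": [[1,[2,-0.2,-0.5],0],[1,[4,-0.5,-2],0],[1,[6,-0.7,-4],0],[1,[8,-1,-6],0],[1,[9.8,-1.2,-8],0],[1,[11.5,-1.4,-10],0],[1,[11.5,-1.4,-10],0]]}}

```text
t: 7.65
ee_pos: [509.5, -177.6, 51.9]
orientation: [3.136, -0.185, 0.001]
ft_force: [0.6, -0.7, 2.2]
width: 25.7
grasp_force: 30.0
```

Emit:
{"api": "servo_tool", "payload": {"plan": [[1,[1.6,-0.2,-2.3],0],[1,[3,-0.4,-4.6],0],[1,[4.5,-0.5,-7],0],[1,[5.8,-0.7,-9.5],0],[1,[7,-0.8,-12],0],[1,[8.1,-1,-14.7],0],[1,[8.1,-1,-14.7],0]]}}

```text
t: 8.23
ee_pos: [517.5, -178.6, 37.1]
orientation: [3.136, -0.185, 0.001]
ft_force: [2.7, -0.6, 2.9]
width: 25.7
grasp_force: 30.0
```

```bash
python3 - <<'E'
from h import *
o=ctrl.get_obs(); im=ctrl.get_image("wrist"); print(o["ee_pos"],o["ft_force"],o["moment"],o["width"])
s=ctrl.get_image("scene")[90:240,260:410]
cv2.imwrite("pics/w5.png",np.hstack([cv2.resize(im,None,fx=.67,fy=1),cv2.resize(s,None,fx=2.8,fy=2.8)]))
E
```

```text
[ 517.48727327 -178.60143303   37.09441963] [ 2.66737602 -0.58030969  2.87477076] [ 0.0039089  -0.17900202  0.04188416] 25.717872001972918
```

View pics/w5.png

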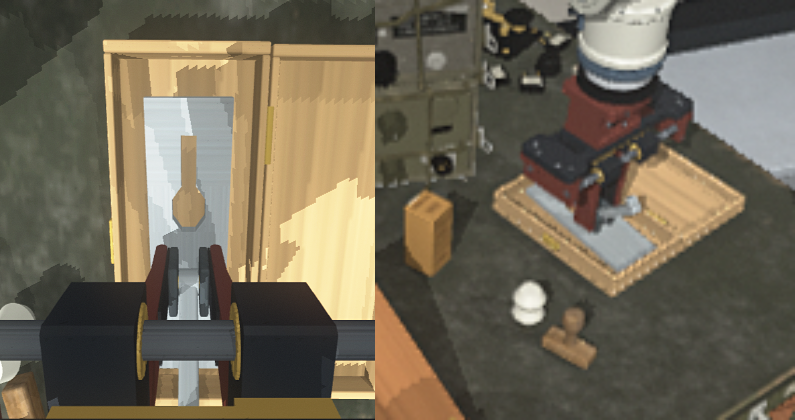

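Emit:
{"api": "servo_tool", "payload": {"plan": [[1,[0.7,-0.1,-1],0],[1,[1.1,-0.1,-2],0],[1,[1.4,-0.2,-3],0],[1,[1.6,-0.2,-3.6],0],[1,[1.6,-0.2,-3.6],0]]}}

```text
t: 8.75
ee_pos: [518.2, -178.6, 33.7]
orientation: [-3.136, 0.185, 0.001]
ft_force: [0.9, -0.4, 1.8]
width: 25.8
grasp_force: 30.0
```

Emit:
{"api": "servo_tool", "payload": {"plan": [[1,[0.3,0,-0.7],0],[1,[0.5,-0.1,-1.4],0],[1,[0.5,-0.1,-2],0],[1,[0.5,-0.1,-2],0]]}}

```text
t: 9.08
ee_pos: [519.0, -178.7, 31.7]
orientation: [-3.136, 0.185, 0.0]
ft_force: [0.7, 0.0, 1.8]
width: 25.6
grasp_force: 30.0
```

Emit:
{"api": "servo_tool", "payload": {"plan": [[1,[0.2,0,-0.7],0],[1,[0.3,0,-1.4],0],[1,[0.3,0,-2],0],[1,[0.3,0,-2],0]]}}

```text
t: 9.42
ee_pos: [519.7, -178.8, 29.9]
orientation: [3.136, -0.185, 0.001]
ft_force: [1.7, 1.1, 1.8]
width: 25.8
grasp_force: 30.0
```

Emit:
{"api": "servo_tool", "payload": {"plan": [[1,[0,0,-0.7],0],[1,[0.1,0,-1.4],0],[1,[0.1,0,-1.4],0],[1,[0.1,0,-1.4],0]]}}

```text
t: 9.75
ee_pos: [520.0, -178.9, 28.9]
orientation: [3.136, -0.185, 0.002]
ft_force: [1.6, 1.2, 6.6]
width: 25.7
grasp_force: 30.0
```

Emit:
{"api": "servo_tool", "payload": {"plan": [[1,[0,0,0.5],0],[0.6,[0,0,0.5],0],[0.55,[0,0,0.5],0],[0.55,[0,0,0.5],0],[0.55,[0,0,0.5],0],[0.55,[0,0,20],0],[0.55,[0,0,55],0],[0.55,[0,0,90],0],[0.55,[0,0,120],0],[0.55,[0,0,120],0]]}}

```text
t: 10.58
ee_pos: [522.6, -179.9, 153.9]
orientation: [3.134, -0.185, 0.013]
ft_force: [0.4, -0.6, 0.1]
width: 39.4
grasp_force: 0.0
```

```bash
python3 - <<'E'
from h import *
o=ctrl.get_obs(); im=ctrl.get_image("wrist"); print(o["ee_pos"],o["orientation"],o["ft_force"],o["width"])
c=cam("wrist",o)
d=[527.317,-179.499,-.119]
P=case(d,[[70,27,11],[70,-27,11],[-70,27,11],[-70,-27,11],[-40,0,28]])
for p in proj(c,P): cv2.circle(im,tuple(int(round(x)) for x in p),4,(0,0,255),1)
print(P[-1])
s=ctrl.get_image("scene")[90:240,260:410]
cv2.imwrite("pics/w6.png",np.hstack([cv2.resize(im,None,fx=.67,fy=1),cv2.resize(s,None,fx=2.8,fy=2.8)]))
E
```

```text
[ 522.57665484 -179.92080607  153.92105246] [ 3.13350469 -0.18495446  0.01347471] [ 0.43882617 -0.6220065   0.11121508] 39.40437565919604
[ 487.59988593 -174.75022644   28.        ]
```

View pics/w6.png

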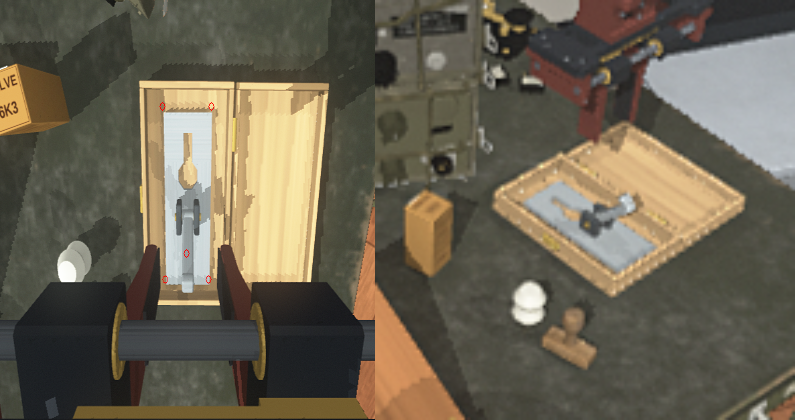

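Emit:
{"api": "servo_tool", "payload": {"plan": [[1,[-20,2.5,0],0],[1,[-35,4.4,0],0],[1,[-35,4.4,-10],0],[1,[-35,4.4,-30],0],[1,[-35,4.4,-45],0],[1,[-35,4.4,-55],0],[1,[-35,4.4,-65],0],[1,[-35,4.4,-73],0],[1,[-35,4.4,-80],0],[1,[-35,4.4,-85],0]]}}

```text
t: 11.52
ee_pos: [484.5, -174.3, 62.2]
orientation: [-3.136, 0.185, 0.001]
ft_force: [-0.8, 0.4, 1.2]
width: 0.4
grasp_force: 0.3
```

Emit:
{"api": "servo_tool", "payload": {"plan": [[1,[0,0,-5],0],[1,[0,0,-10],0],[1,[0,0,-14],0],[1,[0,0,-17],0],[1,[0,0,-19],0],[1,[0,0,-20.5],0],[1,[0,0,-21.5],0],[1,[0,0,-22],0],[1,[0,0,-22],0]]}}

```text
t: 12.27
ee_pos: [484.4, -174.4, 42.1]
orientation: [3.136, -0.185, -0.0]
ft_force: [-3.0, 0.2, 7.9]
width: 0.1
grasp_force: 3.9
```

Emit:
{"api": "servo_tool", "payload": {"plan": [[1,[0,0,-0.8],0],[1,[0,0,-1.5],0],[1,[0,0,-1.5],0],[1,[0,0,-1.5],0]]}}

```text
t: 12.6
ee_pos: [484.4, -174.4, 41.7]
orientation: [3.136, -0.185, 0.0]
ft_force: [-5.9, 1.9, 21.2]
width: 0.3
grasp_force: 10.6
```

Emit:
{"api": "servo_tool", "payload": {"plan": [[1,[0,0,5],0],[1,[0,0,25],0],[1,[0,0,60],0],[1,[0,0,95],0],[1,[0,0,110],0],[1,[0,0,110],0],[1,[0,0,110],0],[1,[0,0,110],0]]}}

```text
t: 13.27
ee_pos: [483.8, -174.1, 149.2]
orientation: [-3.136, 0.185, 0.002]
ft_force: [-0.1, -0.2, -0.5]
width: 0.6
grasp_force: 0.0
```

```bash
python3 - <<'E'
from h import *
o=ctrl.get_obs(); im=ctrl.get_image("scene"); cv2.imwrite("pics/s9.png",im)
print(o["ee_pos"],o["ft_force"])
C=cam("scene"); d=[527.3,-179.5,-.119]
# hook tip (lip top) predicted pixel for various angles, hinge at case (-12,0,23)
for a in(0,.2,.4,.8):
    x,z=-57,13; print(a,proj(C,case(d,[-12-57*np.cos(a)+13*np.sin(a),0,23+57*np.sin(a)+13*np.cos(a)])).round(1))
g=cv2.cvtColor(im,cv2.COLOR_BGR2HSV)
# grey (unsaturated bright) pixels in the case: mask as text
r=g[140:205,295:375]; m=(r[...,1]<60)&(r[...,2]>90)
for i in range(20,62,1): print(140+i,"".join("#" if v else "." for v in m[i]))
E
```

```text
[ 483.81773786 -174.10519521  149.19170581] [-0.0877637  -0.15395762 -0.46031389]
0 [[354.4 175.1]]
0.2 [[353.9 171.5]]
0.4 [[352.9 167.7]]
0.8 [[349.1 160.3]]
160 ................##########..############........................................
161 ................###########..#############......................................
162 ................#############..##########..##...................................
163 ..................############..#########..####.................................
164 ...................###########......########..##................................
165 .....................##########.......#.#####..#................................
166 ......................##########........#######.#...............................
167 ........................############.....##########.............................
168 .........................###########.......#########............................
169 ..........................############.....##########...........................
170 ............................##########.....############.........................
171 .
[... 1929 characters left out ...]
....................
194 ..............############............##........................................
195 ..............############...#........#.........................................
196 ...........#..############.......................#..............................
197 ..............############......................................................
198 ..............############............................#.........................
199 ..............###########.......................................................
200 .............#############.................#..##................................
201 .............#############......#..............#................................
```

```bash
python3 -c "
from workcell import ctrl
print(ctrl.close_job())"
```

```text
the job is handed in; nothing more can be done
None
```

I took the hanger off the stud, laid it plate down and flat in the case, folded its arm against the stop, and handed the job in at about 13 s with the gripper clear; after the fold I checked only by press force and a pixel check of the scene image, not by eye.

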